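Build up the bottle on the cap inspection turntable

ROBOT

A 7-joint arm with a two-finger parallel gripper is mounted at the origin on the work surface. World frame = base frame: x ahead of the robot, y to its left, z up, the work surface at z = 0. Lengths are in m, angles in degrees, forces in N, time in s.
With the tool pointing down it reaches from about 0.4 to 0.9 m from the base axis. Payload 5.6 kg.
Tool frame: the origin (TCP) lies midway between the tips of the shut fingers; the grasp point (between the pads) lies 19 mm behind it; z points along the fingers, y is the line along which they close (so a half turn about z gives the same grasp; the last joint's range is limited). The gripper opens to 92 mm and grips with 3 to 60 N. Pads are 20 mm wide; open, the fingers measure 128 mm over their backs; the gripper's body (75 mm by 189 mm) begins 69 mm behind the grasp point.
Start: joints at [-76.375, 26.786, -0.665, 91.828, 0.344, 61.387, -3.226], TCP at [0.18, 0.625, 0.215] pointing down, gripper open.
Joint ranges: [-144.91, 144.91], [-17.63, 115.5], [-89.93, 88.59], [15.96, 139.68], [-74.01, 254.01], [8.47, 105.57], [-167.45, 167.45]. Speed limits (degrees/s): [147.25, 147.25, 180, 180, 180, 180, 180].

INTERFACE

Orientations are given as [roll, pitch, yaw] about the fixed x, y, z axes, in that order (R = Rz(yaw) Ry(pitch) Rx(roll)).
In Python, from rig import read_state, grab_frame, sign_off gives the robot as it stands.
- The arm moves only by the tool play_rows, never from a script. Its argument "motion" is a list of rows, each a list of 2 entries, a list of its own where there are three numbers: the shift along the tool's x, y, z normalised to -1 to 1, where 1 is 20 mm, then the turn, a rotation vector about the tool's x, y, z normalised to -1 to 1, where 1 is 5 degrees. In form: [[[tx, ty, tz], [wx, wy, wz]], ...]. A call has 1 to 8 rows; each row shifts and turns the commanded pose from where the row before left it, along the tool's axes as they then stand; what a row does not reach is not made up. A row lasts 1/8 s, in which the tool goes at most 62.5 mm and 10.7 degrees, less where a joint would pass 70% of its speed; a pose out of reach is approached as far as the arm can. A call with a number of a shift or a turn outside -1 to 1 is refused whole. A call with a gripper value outside its range is refused whole. "jaw" is the closure, from -1 (fully open) to 1 (shut), set as the call begins (left out, the last holds). The fingers move at their own pace and stop on an object; "newtons" is the grip in N (left out, the last holds). Time passes only in rows, so rows that do not move let the fingers close. It gives the time, the measured TCP pose, the force, the opening and the grip force at its end, in the units of the state.
- read_state(): the state, without advancing time (a new reading comes with each control period).
- grab_frame(name): name is "scene" or "top" or "wrist"; returns a dict with "color" (420x560x3 uint8, blue, green, red), "vfov" (degrees; the focal length in pixels is half the picture's height over the tangent of half this angle, whatever the lens; pixels are square), "cx", "cy" (the principal point, pixels), "rvec" (rotation vector, rad) and "tvec" (3), from world to camera coordinates, as OpenCV has them; the wrist camera has in their place "tool_from_camera" (4x4, takes a point from camera to tool coordinates, whose origin is the TCP and whose axes are the flange's). Camera axes: x right, y down, z forward; pixel columns grow to the right and rows downward; lengths in m; the calibration is good to about 2 mm. A picture is of the moment at which its call begins: read the wrist's pose just before it. There is no depth.
- sign_off(): hands the job in; it is judged then, once.
The state is a dict: "time": time; "joints": joint angles; "joint_velocities": joint speeds; "tau": joint torques, N m; "position": TCP position; "tool_rot": TCP orientation; "force": force on the tool from outside, world axes, zero at the start; "torque": the same for the moment, N m; "grip_width": opening from 0.0 (shut) to 1.0 (fully open); "grip_force": force on a finger pad.
Only numpy, scipy, OpenCV 4.12 (cv2) and the standard library are available. Lean on these libraries where they do the work, as an engineer would, in place of code of your own. Each camera call takes 0.05 s, during which the arm holds its last target. There are 200 camera calls.

TASK

Set the sample bottle up on the turntable for cap inspection, from the bottom up and one piece at a time: seat the aluminium nest whose bore takes the bottle inside the register ring of the turntable, stand the glass bottle in it, lower the stainless ring gauge that passes over the neck down onto the shoulder, and last put the yellow flip cap fully down on the neck. Set the bottle and the gauge down gently, without dropping them, and leave the other nest and the other gauge where they are.

Things in the scene. Friction and masses are not known exactly. Their poses are not given: they have to be found in the camera images.
- turntable: Cast aluminium turntable, stopped; place varies. Origin: centre of its underside, on the counter (height 0), z up. Steel flange 170 mm across; on it a flat platter 150 mm across, its face 14 mm above the counter, with a concentric raised register ring: 76 mm inside, 92 mm outside, top 20 mm above the counter. The nest's foot sits inside the ring. The platter turns stiffly if pushed; no need.
- nest_wide: Loose turned aluminium bottle nest, 0.14 kg, upright on the counter: foot flange 70 mm across and 8 mm high with a 2 mm chamfer below, on it a cup 62 mm outside, 52 mm inside, open on top; total height 34 mm, cup floor 8 mm above the underside. The bottle (46 mm) fits in it. Origin: centre of its underside, z up.
- nest_narrow: The other aluminium nest, 0.20 kg: the same outside (70 mm flange, 62 mm cup, 34 mm high) but a bore of only 36 mm, so its wall is much thicker; too small for the bottle. To be left where it stands on the counter. Origin: centre of its underside, z up.
- bottle: Loose clear glass sample bottle with a white paper band, empty, 0.12 kg, upright on the counter. Body 46 mm across, foot chamfered 3 mm; shoulder 72 mm above the underside, flat out to 40 mm across, then chamfered; neck 22 mm across from the shoulder up to the mouth at 110 mm, top edge chamfered 2 mm. Origin: centre of its underside, z up.
- gauge_large: Loose stainless ring gauge, a plain thick ring lying flat on the counter, 0.17 kg: 54 mm outside, 30 mm bore, 14 mm high. It passes over the neck (22 mm) and rests on the shoulder of the bottle. Origin: centre of its underside, z up.
- gauge_small: The other stainless ring gauge, 0.11 kg: 40 mm outside, 16 mm bore, 14 mm high; too small for the neck. To be left where it lies on the counter. Origin: centre of its underside, z up.
- cap: Loose yellow plastic flip cap, 0.02 kg, mouth down in the red tray: 36 mm across, 30 mm high, small hinge at -x and thumb tab at +x (2.5 mm proud, not felt by the fingers). Bore 28 mm, 20 mm deep, open below: on the neck its ceiling rests on the mouth, its underside 90 mm above that of the bottle. Origin: centre of its underside, z up.
- tray: Red plastic cap tray, open, fixed: 130 mm (its x) by 170 mm (its y), walls 18 mm high and 3 mm thick, floor 3 mm thick; its place and yaw vary. The cap starts on its floor. Origin: centre of its underside, on the counter.
There are look-alikes about, which are no part of the job. Several things look just like the bottle: the one meant starts nearest to the robot's base. What is shaped like the nest_wide but red is not meant.

How it is judged (in metres and radians):
On the way, in this order (a step that is already met when the one before it is completed fails the run):
1. the wide nest sits inside the register ring of the turntable (horizontal distance between nest_wide and turntable below 0.006 m and z of nest_wide in the frame of turntable between 0.011 and 0.017 m and angle between nest_wide's own z axis and vertical below 0.08 rad), for 0.2 s.
2. the bottle stands in the nest on the turntable (all of step 1 and horizontal distance between bottle and nest_wide below 0.006 m and z of bottle in the frame of nest_wide between 0.005 and 0.011 m and angle between bottle's own z axis and vertical below 0.08 rad), for 0.2 s.
3. the large ring gauge lies on the shoulder of the bottle (all of step 2 and horizontal distance between gauge_large and bottle below 0.007 m and z of gauge_large in the frame of bottle between 0.069 and 0.075 m and angle between gauge_large's own z axis and vertical below 0.08 rad), for 0.2 s.
4. the flip cap is fully down on the neck (all of step 3 and horizontal distance between cap and bottle below 0.006 m and z of cap in the frame of bottle between 0.087 and 0.093 m and angle between cap's own z axis and vertical below 0.08 rad), for 0.2 s.
At the end, for the whole second after the job is handed in: Wide nest on the platter inside the register ring, bottle on the nest's floor, large gauge on the bottle's shoulder, cap fully down on the mouth: each within 3 mm in height, 6 mm (gauge 7 mm) of the axis of the piece that carries it, upright within 0.08 rad, released and at rest (all of step 4 and linear speed of each of nest_wide, bottle, gauge_large, cap below 0.02 m/s); the robot touches nothing.
It fails at once if the other nest is shifted by more than 20 mm (distance of nest_narrow from where it was at the start of the episode above 0.02 m).
It fails at once if the other gauge is shifted by more than 20 mm (distance of gauge_small from where it was at the start of the episode above 0.02 m).
It fails at once if the glass bottle is dropped or falls (faster than 0.6 m/s with no finger on it) (contact force between bottle and the fingers below 0.05 N and linear speed of bottle above 0.6 m/s).
It fails at once if the large gauge is dropped (faster than 0.6 m/s with no finger on it) (contact force between gauge_large and the fingers below 0.05 N and linear speed of gauge_large above 0.6 m/s).
It also fails if it takes over 128 s, if anything falls off the work surface, if the arm or the gripper's body presses on something with over 40 N, if the wrist force passes 120 N, or if a joint passes its speed limit or range.

## Working session

There is one attempt and no reset: what is moved stays moved. The work goes in short steps, Python scripts to look and compute and a tool call to move; the robot and the scene stay as the last step left them, time stands still between calls to the robot, and variables do not carry over. Pictures are saved under pics/ and viewed, at most 14 in all, crops included, and the job is handed in when it is done.

Besides the shell and the picture viewer there is one more tool, called after "Emit:" as name(argument=value, ...) on one line, values as JSON. play_rows: Moves the arm, as the interface text tells. Its arguments: {"type":"object","properties":{"motion":{"type":"array"},"jaw":{"type":"number"},"newtons":{"type":"number"}},"required":["motion"]}

```bash
ls; mkdir -p pics
python3 - <<'E'
from rig import *
import cv2
s=read_state();print({k:s[k] for k in('time','position','tool_rot','grip_width','force')})
for n in('scene','top','wrist'):
    f=grab_frame(n);cv2.imwrite(f'pics/{n}0.png',f['color']);print(n,{k:v for k,v in f.items() if k!='color'})
E
```

```text
pics
{'time': 0.0, 'position': array([0.18005289, 0.62396571, 0.21363651]), 'tool_rot': array([-1.79899816e+02,  9.82403639e-03,  1.63909950e+02]), 'grip_width': 1.0002660752947827, 'force': array([ 0.3088923 , -0.38553171, -0.39965073])}
scene {'vfov': 52.66326780309971, 'cx': 279.2327807292889, 'cy': 208.15963170647206, 'rvec': array([ 2.22511942,  1.14345212, -0.4227154 ]), 'tvec': array([-0.38403016, -0.32598277,  1.16113029])}
top {'vfov': 48.296526291181294, 'cx': 280.6775178870022, 'cy': 213.82385134597646, 'rvec': array([ 2.13223039, -2.18542259,  0.15068535]), 'tvec': array([0.08224039, 0.58288607, 0.87656626])}
wrist {'vfov': 69.79935146155677, 'cx': 281.2994216973281, 'cy': 206.57359754872533, 'tool_from_camera': array([[-6.71568315e-04, -9.68069422e-01, -2.50681358e-01,
         6.91110477e-02],
       [ 9.99999374e-01, -8.74349776e-04,  6.97552419e-04,
         6.42968604e-04],
       [-8.94462355e-04, -2.50680732e-01,  9.68069404e-01,
        -1.71366244e-01],
       [ 0.00000000e+00,  0.00000000e+00,  0.00000000e+00,
         1.00000000e+00]])}
```

View pics/scene0.png

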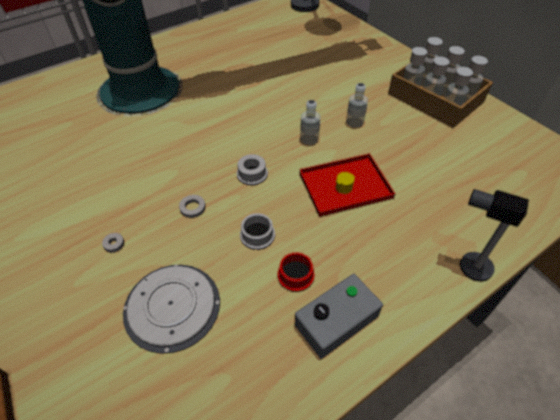

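View pics/top0.png

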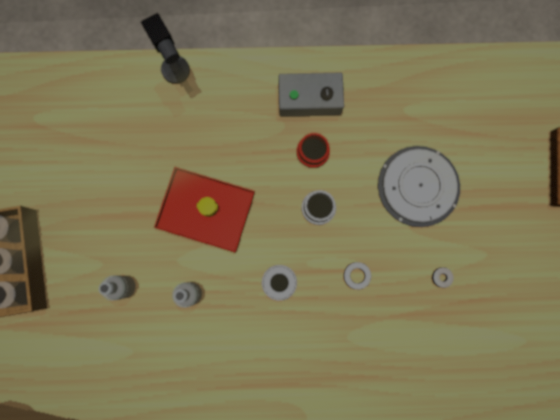

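The top view shows the wide nest at (319,205), narrow nest (280,283), large gauge (357,276), small gauge (442,277), turntable (420,186), cap (207,206), and free bottles at (187,294) and (117,287). The scene view has them at nest (257,230), gauge (192,206), turntable (172,305), cap (345,182), bottles (311,122) and (357,104).

```bash
cat > h.py <<'E'
from rig import *
import numpy as np, cv2
from scipy.spatial.transform import Rotation as R
def cam(name):
    s=read_state(); f=grab_frame(name)
    h=f['color'].shape[0]; F=h/2/np.tan(np.radians(f['vfov'])/2)
    if name=='wrist':
        Rt=R.from_euler('xyz',s['tool_rot'],degrees=True).as_matrix(); T=f['tool_from_camera']
        Rc=Rt@T[:3,:3]; C=Rt@T[:3,3]+s['position']
    else:
        Rc=R.from_rotvec(f['rvec']).as_matrix().T; C=-Rc@f['tvec']
    return dict(img=f['color'],F=F,cx=f['cx'],cy=f['cy'],R=Rc,C=C)
def ray(c,p):
    p=np.atleast_2d(np.asarray(p,float)); d=np.c_[(p[:,0]-c['cx'])/c['F'],(p[:,1]-c['cy'])/c['F'],np.ones(len(p))]
    return d@c['R'].T
def onplane(c,p,z):
    d=ray(c,p); return c['C'][:2]+d[:,:2]*((z-c['C'][2])/d[:,2])[:,None]
def proj(c,P):
    q=(np.atleast_2d(P)-c['C'])@c['R']; return q[:,:2]/q[:,2:]*c['F']+[c['cx'],c['cy']]
def tri(cs,ps):
    A=np.zeros((3,3));b=np.zeros(3)
    for c,p in zip(cs,ps):
        d=ray(c,p)[0];d/=np.linalg.norm(d);M=np.eye(3)-np.outer(d,d);A+=M;b+=M@c['C']
    return np.linalg.solve(A,b)
def circ(P):
    A=np.c_[2*P,np.ones(len(P))];x=np.linalg.lstsq(A,(P**2).sum(1),rcond=None)[0]
    return x[:2],np.sqrt(x[2]+x[:2]@x[:2])
E
python3 - <<'E'
from h import *
t=cam('top');s=cam('scene')
for n,a,b,z in[('nestw',(319,205),(257,222),.034),('nestn',(280,283),(252,163),.034),('gl',(357,276),(192,206),.014),('gs',(442,277),(113,242),.014),('tt',(420,186),(171,303),.014),('cap',(207,206),(345,178),.033),('bottA',(180,295),(311,103),.11),('bottB',(105,288),(360,87),.11),('red',(313,148),(296,266),.034)]:
    print(n,tri([t,s],[a,b]).round(3),onplane(t,a,z).round(3),onplane(s,b,z).round(3))
print(proj(t,[[0,0,0]]),proj(s,[0,0,0]))
E
```

```text
nestw [ 0.6   -0.007  0.041] [[ 0.601 -0.008]] [[ 0.595 -0.004]]
nestn [0.452 0.074 0.034] [[0.451 0.072]] [[0.453 0.077]]
gl [ 0.461 -0.081  0.005] [[ 0.461 -0.08 ]] [[ 0.468 -0.082]]
gs [ 0.454 -0.249  0.008] [[ 0.454 -0.247]] [[ 0.459 -0.249]]
tt [ 0.639 -0.216  0.009] [[ 0.638 -0.216]] [[ 0.642 -0.216]]
cap [0.605 0.212 0.032] [[0.604 0.212]] [[0.606 0.212]]
bottA [0.436 0.249 0.106] [[0.436 0.249]] [[0.44  0.246]]
bottB [0.451 0.383 0.102] [[0.452 0.38 ]] [[0.459 0.373]]
red [ 0.717 -0.001  0.03 ] [[ 0.716 -0.   ]] [[ 0.719 -0.002]]
[[324.62349107 525.29484461]] [[138.89633766  89.0354901 ]]
```

View pics/wrist0.png

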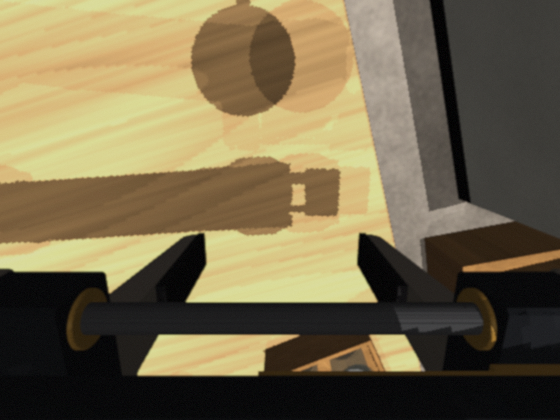

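The wrist view shows only bare counter, shadows and the fingers (tips near (185,240) and (375,240)). I'll turn to yaw 90 and go over the wide nest.

Emit:
play_rows(motion=[[[0,0,0],[0,0,1]],[[0,0,0],[0,0,1]],[[0,0,0],[0,0,1]],[[0,0,0],[0,0,1]],[[0,0,0],[0,0,1]],[[0,0,0],[0,0,1]],[[0,0,0],[0,0,1]],[[0,0,0],[0,0,1]]], jaw=-1, newtons=20)

```text
time: 1.25
position: [0.1801, 0.6244, 0.2145]
tool_rot: [-180.0, 0.0, 123.7]
force: [0.1, 0.9, 0.6]
grip_width: 0.999
grip_force: 0.0
```

Emit:
play_rows(motion=[[[0,0,0],[0,0,1]],[[0,0,0],[0,0,1]],[[0,0,0],[0,0,1]],[[0,0,0],[0,0,1]],[[0,0,0],[0,0,1]],[[0,0,0],[0,0,1]],[[0,0,0],[0,0,0.78]],[[0,0,0],[0,0,0]]])

```text
time: 2.25
position: [0.18, 0.6245, 0.2144]
tool_rot: [180.0, 0.0, 90.1]
force: [-0.6, 0.4, 0.0]
grip_width: 0.996
grip_force: 0.0
```

Emit:
play_rows(motion=[[[-0.98,0.66,0],[0,0,0]],[[-0.98,0.66,0],[0,0,0]],[[-0.98,0.66,0],[0,0,0]],[[-0.98,0.66,0],[0,0,0]],[[-0.98,0.66,0],[0,0,0]],[[-0.98,0.66,0],[0,0,0]],[[-0.98,0.66,0],[0,0,0]],[[-0.98,0.66,0],[0,0,0]]])

```text
time: 3.25
position: [0.2866, 0.4664, 0.2146]
tool_rot: [180.0, -0.0, 90.0]
force: [-0.1, -0.5, 0.2]
grip_width: 1.001
grip_force: 0.0
```

Emit:
play_rows(motion=[[[-0.98,0.66,0],[0,0,0]],[[-0.98,0.66,0],[0,0,0]],[[-0.98,0.66,0],[0,0,0]],[[-0.98,0.66,0],[0,0,0]],[[-0.98,0.66,0],[0,0,0]],[[-0.98,0.66,0],[0,0,0]],[[-0.98,0.66,0],[0,0,0]],[[-0.98,0.66,0],[0,0,0]]])

```text
time: 4.25
position: [0.392, 0.3096, 0.2146]
tool_rot: [180.0, -0.0, 90.0]
force: [0.9, -1.2, 0.1]
grip_width: 1.002
grip_force: 0.0
```

Emit:
play_rows(motion=[[[-0.98,0.66,0],[0,0,0]],[[-0.98,0.66,0],[0,0,0]],[[-0.98,0.66,0],[0,0,0]],[[-0.98,0.66,0],[0,0,0]],[[-0.98,0.66,0],[0,0,0]],[[-0.98,0.66,0],[0,0,0]],[[-0.98,0.66,0],[0,0,0]],[[-0.98,0.66,0],[0,0,0]]])

```text
time: 5.25
position: [0.4974, 0.1528, 0.2146]
tool_rot: [180.0, -0.0, 90.0]
force: [-0.4, 0.4, -0.3]
grip_width: 1.0
grip_force: 0.0
```

Emit:
play_rows(motion=[[[-0.98,0.66,0],[0,0,0]],[[-0.98,0.66,0],[0,0,0]],[[-0.98,0.66,0],[0,0,0]],[[-0.98,0.66,0],[0,0,0]],[[-0.98,0.66,0],[0,0,0]],[[-0.98,0.66,0],[0,0,0]],[[-0.98,0.66,0],[0,0,0]],[[0,0,0],[0,0,0]]])

```text
time: 6.25
position: [0.5897, 0.0145, 0.2146]
tool_rot: [180.0, 0.1, 89.8]
force: [0.0, 0.3, -0.8]
grip_width: 0.998
grip_force: 0.0
```

Run:
```python
from h import *
c=cam('wrist');cv2.imwrite('pics/w1.png',c['img']);np.save('w1.npy',c,allow_pickle=True)
s=read_state();print(s['position'],s['tool_rot'],s['time'],proj(c,[.6,-.007,.034]))
```

```text
[0.58909171 0.01613917 0.2144052 ] [-1.79971234e+02  1.72694386e-03  8.99161657e+01] 6.3 [[288.68843912 207.49230782]]
```

View pics/w1.png

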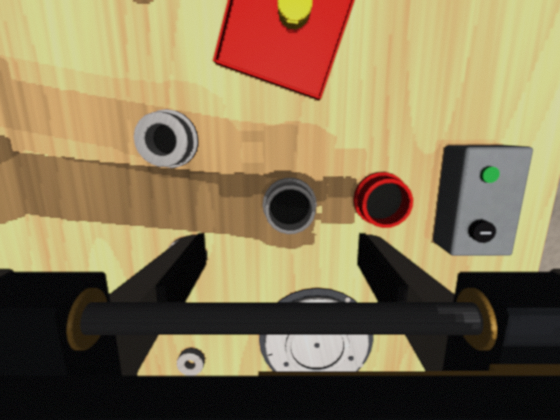

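The wrist view has the wide nest at (290,204), bore about 40 px across. The narrow nest is at (165,138), the red one at (385,200) and the turntable at (317,343).

```bash
cat >> h.py <<'E'
def blob(c,p,r,f):
    """contour points (full pixel coords) of largest blob of mask f(hsv) in box of half-size r about p"""
    x,y=int(p[0])-r,int(p[1])-r; x,y=max(x,0),max(y,0)
    im=cv2.resize(c['img'][y:y+2*r,x:x+2*r],None,fx=4,fy=4,interpolation=cv2.INTER_CUBIC)
    m=f(cv2.cvtColor(im,cv2.COLOR_BGR2HSV).astype(int)).astype(np.uint8)*255
    m=cv2.morphologyEx(m,cv2.MORPH_OPEN,np.ones((5,5),np.uint8))
    k=max(cv2.findContours(m,cv2.RETR_EXTERNAL,cv2.CHAIN_APPROX_NONE)[0],key=cv2.contourArea)
    return (cv2.convexHull(k)[:,0]+.5)/4-.5+[x,y]
def ell(P): return np.array(cv2.fitEllipse(P.astype(np.float32))[0])
E
python3 - <<'E'
from h import *
w=np.load('w1.npy',allow_pickle=True).item();t=cam('top')
hv=cv2.cvtColor(w['img'],cv2.COLOR_BGR2HSV)
print(hv[204,258:322:3].tolist())
hv=cv2.cvtColor(t['img'],cv2.COLOR_BGR2HSV)
print(hv[205,300:342:3].tolist())
E
```

```text
[[17, 126, 140], [16, 118, 127], [12, 12, 108], [18, 11, 111], [15, 26, 39], [165, 30, 17], [120, 17, 15], [0, 18, 14], [120, 21, 12], [30, 21, 12], [50, 70, 11], [15, 43, 12], [0, 39, 13], [0, 0, 10], [0, 0, 12], [30, 21, 12], [135, 93, 11], [30, 16, 31], [15, 6, 89], [13, 27, 114], [17, 123, 143], [17, 126, 154]]
[[81, 67, 61], [83, 73, 63], [84, 77, 66], [85, 83, 68], [85, 84, 70], [85, 87, 70], [86, 90, 71], [87, 96, 72], [87, 93, 74], [87, 96, 74], [86, 97, 76], [88, 97, 76], [88, 101, 76], [87, 101, 78]]
```

Run:
```python
from h import *
w=np.load('w1.npy',allow_pickle=True).item();t=cam('top');t['img']=cv2.imread('pics/top0.png');s=cam('scene');s['img']=cv2.imread('pics/scene0.png')
dark=lambda h:h[...,2]<60
a=blob(w,(290,204),30,dark);b=blob(t,(319,205),22,dark);d=blob(s,(257,226),22,dark)
print(ell(a),ell(b),ell(d),tri([w,t],[ell(a),ell(b)]),tri([w,s],[ell(a),ell(d)]))
for c,p in((w,a),(t,b)):
  for z in(.034,): print(circ(onplane(c,p,z)))
low=lambda h:(h[...,1]<70)
a2=blob(w,(290,204),36,low)
print(circ(onplane(w,a2,.034)),ell(a2))
# check others: turntable ring in top/scene
for c,p in((t,(420,186)),(s,(171,303))):
  k=blob(c,p,58,low);print('tt',ell(k),circ(onplane(c,k,.008)))
k=blob(t,(357,276),20,low);print('gl',circ(onplane(t,k,.012)))
k=blob(t,(207,206),16,lambda h:(h[...,0]>20)&(h[...,0]<40)&(h[...,1]>120));print('cap',circ(onplane(t,k,.033)))
```

```text
[289.82989502 208.75080872] [319.54293823 205.27627563] [256.34634399 225.85662842] [ 0.60124594 -0.00960068  0.02938411] [ 0.60121063 -0.00940582  0.03192032]
(array([ 0.60138655, -0.00901641]), np.float64(0.02531115003823489))
(array([ 0.6003778 , -0.00897819]), np.float64(0.023177680849127406))
(array([ 0.60077293, -0.0051795 ]), np.float64(0.033817278844003616)) [289.35202026 205.35174561]
tt [418.71115112 185.63098145] (array([ 0.64068043, -0.21494375]), np.float64(0.08482121187842676))
tt [170.95698547 308.48724365] (array([ 0.64329433, -0.21658691]), np.float64(0.08374952896562253))
gl (array([ 0.46202707, -0.08064403]), np.float64(0.02793450019514471))
cap (array([0.60408646, 0.2121174 ]), np.float64(0.01891728996845672))
```

Emit:
play_rows(motion=[[[-0.65,0.295,0],[0,0,0]],[[-0.65,0.295,0],[0,0,0]],[[0,0,0.95],[0,0,0]],[[0,0,0.95],[0,0,0]],[[0,0,0.95],[0,0,0]],[[0,0,0.95],[0,0,0]],[[0,0,0.95],[0,0,0]],[[0,0,0],[0,0,0]]])

```text
time: 7.45
position: [0.6, -0.009, 0.1177]
tool_rot: [-179.8, 0.0, 90.0]
force: [1.0, 0.2, 0.8]
grip_width: 0.998
grip_force: 0.0
```

Run:
```python
from h import *
w=cam('wrist');cv2.imwrite('pics/w2.png',w['img']);w1=np.load('w1.npy',allow_pickle=True).item()
s=read_state();print(s['position'],s['tool_rot'])
dark=lambda h:h[...,2]<60
p=proj(w,[.601,-.009,.034])[0];print(p)
a=blob(w,p,50,dark);a1=blob(w1,(290,204),30,dark)
print(circ(onplane(w,a,.034)),len(a),ell(a),'tri',tri([w,w1],[ell(a),ell(a1)]))
print(proj(w,[.639,-.216,.014]))
```

```text
[ 0.60094059 -0.00907241  0.11886294] [-1.79931435e+02  1.92912460e-02  9.00053671e+01]
[281.27093333 211.78586554]
(array([ 0.60147999, -0.00962397]), np.float64(0.025671512638479943)) 59 [281.83200073 211.798172  ] tri [ 0.60142658 -0.00856948  0.03483284]
[[315.52005465 386.15922567]]
```

View pics/w2.png

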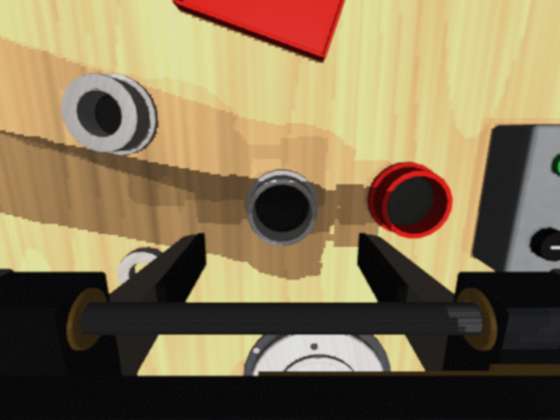

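Nest confirmed at (282,212) px → (0.601,-0.009), top about 35 mm. Descend and grip.

Emit:
play_rows(motion=[[[0,0,1],[0,0,0]],[[0,0,1],[0,0,0]],[[0,0,1],[0,0,0]],[[0,0,1],[0,0,0]],[[0,0,1],[0,0,0]],[[0,0,0.37],[0,0,0]],[[0,0,0],[0,0,0]],[[0,0,0],[0,0,0]]])

```text
time: 8.5
position: [0.6018, -0.0091, 0.0128]
tool_rot: [179.9, -0.0, 90.0]
force: [0.3, 0.7, -0.2]
grip_width: 0.998
grip_force: 0.0
```

Emit:
play_rows(motion=[[[0,0,0],[0,0,0]],[[0,0,0],[0,0,0]],[[0,0,0],[0,0,0]],[[0,0,0],[0,0,0]],[[0,0,0],[0,0,0]]], jaw=1, newtons=25)

```text
time: 9.12
position: [0.6011, -0.009, 0.0124]
tool_rot: [-180.0, -0.0, 90.0]
force: [-0.4, -0.1, 3.8]
grip_width: 0.664
grip_force: 25.0
```

Emit:
play_rows(motion=[[[0,0,-0.5],[0,0,0]],[[0,0,-1],[0,0,0]],[[0,0,-1],[0,0,0]],[[0,0,-1],[0,0,0]],[[0,0,-1],[0,0,0]],[[0,0,-1],[0,0,0]],[[0,0,-1],[0,0,0]],[[0,0,-1],[0,0,0]]])

```text
time: 10.12
position: [0.6012, -0.009, 0.1635]
tool_rot: [180.0, 0.0, 90.0]
force: [-0.6, -0.5, -0.9]
grip_width: 0.664
grip_force: 25.0
```

Emit:
play_rows(motion=[[[-1,0.125,-0.25],[0,0,0]],[[-1,0.125,-0.25],[0,0,0]],[[-1,0.125,-0.25],[0,0,0]],[[-1,0.125,-0.25],[0,0,0]],[[-1,0.125,-0.25],[0,0,0]],[[-1,0.125,-0.25],[0,0,0]],[[-1,0.125,-0.25],[0,0,0]],[[-1,0.125,-0.25],[0,0,0]]])

```text
time: 11.12
position: [0.6214, -0.1703, 0.2025]
tool_rot: [180.0, -0.0, 90.0]
force: [-1.1, 0.3, -1.3]
grip_width: 0.664
grip_force: 25.0
```

Emit:
play_rows(motion=[[[-1,0.125,0],[0,0,0]],[[-1,0.125,0],[0,0,0]],[[-1,0.125,0],[0,0,0]],[[-1,0.125,0],[0,0,0]],[[-1,0.125,0],[0,0,0]],[[-1,0.125,0],[0,0,0]],[[-1,0.125,0],[0,0,0]],[[-0.5,0.125,0],[0,0,0]]])

```text
time: 12.12
position: [0.641, -0.321, 0.2021]
tool_rot: [-180.0, 0.0, 89.9]
force: [0.5, -0.3, -1.2]
grip_width: 0.663
grip_force: 25.0
```

Emit:
play_rows(motion=[[[0,0,0],[0,0,0]],[[0,0,0],[0,0,0]]])

```text
time: 12.38
position: [0.6415, -0.318, 0.202]
tool_rot: [-180.0, -0.1, 90.1]
force: [-0.6, 1.8, -0.9]
grip_width: 0.667
grip_force: 25.0
```

Run:
```python
from h import *
w=cam('wrist');cv2.imwrite('pics/w3.png',w['img']);np.save('w3.npy',w,allow_pickle=True)
p=proj(w,[.64,-.215,.014])[0];print(p,read_state()['position'])
low=lambda h:(h[...,1]<70)
k=blob(w,p,100,low);print(ell(k),circ(onplane(w,k,.008)))
```

```text
[278.70710454  99.45995404] [ 0.64160196 -0.3178064   0.20211204]
[280.33297729  97.20951843] (array([ 0.64186169, -0.21701802]), np.float64(0.08361199335926316))
```

View pics/w3.png

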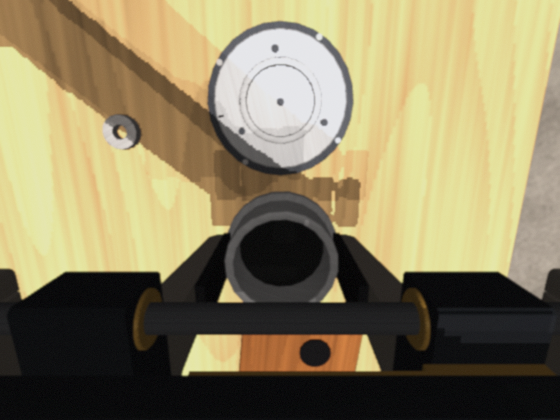

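The turntable is at (281,98), with its centre dot at about (280,102); the nest hangs level in the fingers with its rim around (281,252). Next I refine the dot and check the nest in the hand.

Run:
```python
from h import *
w=np.load('w3.npy',allow_pickle=True).item();w2=None
t=cam('top');t['img']=cv2.imread('pics/top0.png');s=cam('scene');s['img']=cv2.imread('pics/scene0.png')
def dot(c,p,r=7):
    g=cv2.cvtColor(c['img'],cv2.COLOR_BGR2GRAY).astype(float)[p[1]-r:p[1]+r+1,p[0]-r:p[0]+r+1]
    v=np.clip(np.median(g)-15-g,0,None);y,x=np.mgrid[-r:r+1,-r:r+1];return np.array([p[0]+(v*x).sum()/v.sum(),p[1]+(v*y).sum()/v.sum()])
a,b,d=dot(w,(280,102)),dot(t,(420,185),5),dot(s,(171,303),5)
print(a,b,d)
for c,p in((w,a),(t,b),(s,d)):print(onplane(c,p,.014))
print(tri([w,t],[a,b]),tri([w,s],[a,d]))
# grey outer flange edge: 170 mm, top of flange height unknown
low=lambda h:(h[...,1]<70)
k=blob(w,(280,99),100,low)
up=k[k[:,1]<150]
for z in(0,.005,.01):print(z,circ(onplane(w,up,z)))
# nest in hand: dark bore
hb=blob(w,(281,250),60,lambda h:h[...,2]<32);print(ell(hb),'hand bore at z',circ(onplane(w,hb,.2021-.0122+.034)))
```

```text
[279.83959311 101.57198748] [420.43902439 184.55749129] [170.17046819 302.36014406]
[[ 0.64127759 -0.21726021]]
[[ 0.64068287 -0.21666045]]
[[ 0.64037422 -0.21626691]]
[ 0.64114503 -0.21716829  0.01221432] [ 0.6412562  -0.21686377  0.01542115]
0 (array([ 0.64189314, -0.21638573]), np.float64(0.08547264118028336))
0.005 (array([ 0.64189908, -0.2168082 ]), np.float64(0.08432826610437097))
0.01 (array([ 0.64190503, -0.21723067]), np.float64(0.08318389102846205))
[281.24349976 252.3250885 ] hand bore at z (array([ 0.64261523, -0.311741  ]), np.float64(0.02057969526673915))
```

Emit:
play_rows(motion=[[[0.85,0,0],[0,0,0]],[[0.85,0,0],[0,0,0]],[[0.85,0,0],[0,0,0]],[[0.85,0,0],[0,0,0]],[[0.85,0,0.5],[0,0,0]],[[0.85,0,0.5],[0,0,0]],[[0,0,1],[0,0,0]],[[0,0,1],[0,0,0]]])

```text
time: 13.52
position: [0.6408, -0.2175, 0.1404]
tool_rot: [-179.9, 0.0, 90.0]
force: [0.9, -0.9, -1.1]
grip_width: 0.664
grip_force: 25.0
```

Emit:
play_rows(motion=[[[0,0,1],[0,0,0]],[[0,0,1],[0,0,0]],[[0,0,1],[0,0,0]],[[0,0,0.6],[0,0,0]],[[0,0,0.5],[0,0,0]],[[0,0,0],[0,0,0]],[[0,0,0],[0,0,0]]])

```text
time: 14.4
position: [0.6418, -0.2172, 0.0609]
tool_rot: [179.9, 0.0, 90.0]
force: [0.0, 0.3, -1.3]
grip_width: 0.665
grip_force: 25.0
```

Run:
```python
from h import *
P=[]
for i in range(8):
    w=cam('wrist');P.append(read_state()['position'])
print(np.mean(P,0),np.std(P,0));cv2.imwrite('pics/w4.png',w['img']);np.save('w4.npy',w,allow_pickle=True)
print(proj(w,[.6412,-.217,.02]))
```

```text
[ 0.64163347 -0.21707156  0.06075601] [1.67392522e-04 6.50182872e-05 2.19896020e-04]
[[279.3591043  227.29210539]]
```

View pics/w4.png

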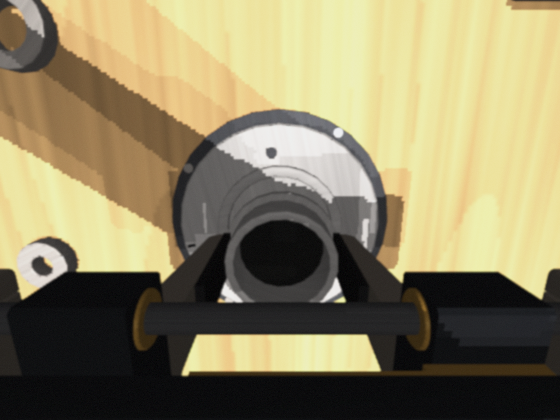

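The nest rim at (281,252) hangs over the turntable, whose flange shows from (173,210) to (387,210). It looks centred, so I'll check the flange arc with a fit.

Run:
```python
from h import *
from scipy.optimize import least_squares
w=np.load('w4.npy',allow_pickle=True).item()
k=blob(w,(280,200),130,lambda h:(h[...,1]<65));k=k[(k[:,1]<200)&(k[:,0]>172)&(k[:,0]<388)]
for z in(0,.005,.01):
    P=onplane(w,k,z);r=least_squares(lambda q:np.hypot(*(P-q[:2]).T)-.085,[.64,-.217],loss='soft_l1',f_scale=.001);print(z,len(P),circ(P),r.x)
```

```text
0 43 (array([ 0.64126822, -0.21829968]), np.float64(0.08585487961771635)) [ 0.64125178 -0.21723724]
0.005 43 (array([ 0.64128799, -0.21675713]), np.float64(0.08400338852164263)) [ 0.64132827 -0.21799106]
0.01 43 (array([ 0.64130776, -0.21521459]), np.float64(0.08215189742556236)) [ 0.64143609 -0.21865824]
```

Emit:
play_rows(motion=[[[0,0,0.7],[0,0,0]],[[0,0,0.4],[0,0,0]],[[0,0,0.3],[0,0,0]],[[0,0,0.2],[0,0,0]],[[0,0,0.1],[0,0,0]],[[0,0,0],[0,0,0]],[[0,0,0],[0,0,0]]])

```text
time: 15.68
position: [0.6415, -0.2171, 0.0265]
tool_rot: [180.0, 0.0, 90.0]
force: [-0.5, -0.2, 0.3]
grip_width: 0.666
grip_force: 25.0
```

The nest's weight is carried. Release, rise, check.

Emit:
play_rows(motion=[[[0,0,0],[0,0,0]],[[0,0,0],[0,0,0]],[[0,0,0],[0,0,0]],[[0,0,-0.5],[0,0,0]],[[0,0,-1],[0,0,0]],[[0,0,-1],[0,0,0]],[[0,0,-1],[0,0,0]],[[0,0,-1],[0,0,0]]], jaw=-1)

```text
time: 16.68
position: [0.6415, -0.2171, 0.1182]
tool_rot: [179.9, 0.0, 90.0]
force: [0.5, 0.8, 0.0]
grip_width: 1.0
grip_force: 0.0
```

Emit:
play_rows(motion=[[[0,0,-1],[0,0,0]],[[0,0,-1],[0,0,0]],[[0,0,-1],[0,0,0]],[[0,0,-1],[0,0,0]],[[0,0,0],[0,0,0]],[[0,0,0],[0,0,0]]])

```text
time: 17.42
position: [0.6409, -0.2167, 0.1956]
tool_rot: [-179.9, -0.0, 90.0]
force: [-0.1, 0.7, -0.6]
grip_width: 0.999
grip_force: 0.0
```

Run:
```python
from h import *
w=cam('wrist');cv2.imwrite('pics/w5.png',w['img']);np.save('w5.npy',w,allow_pickle=True)
print(read_state()['position'],read_state()['force'])
p=proj(w,[.6413,-.2172,.048])[0];print(p)
for th in(45,60):
  k=blob(w,p,50,lambda h:(h[...,2]<th));print(ell(k),circ(onplane(w,k,.048)))
```

```text
[ 0.64077471 -0.21668152  0.1952635 ] [ 0.09999331 -0.18413251 -0.49815004]
[280.49305663 196.62970826]
[282.07302856 194.70271301] (array([ 0.64296473, -0.21544002]), np.float64(0.024161073766643074))
[282.0788269  196.30584717] (array([ 0.6430225 , -0.21735417]), np.float64(0.026031846501821332))
```

View pics/w5.png

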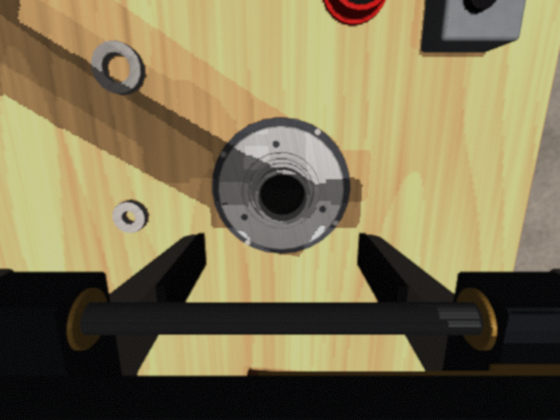

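The nest sits inside the ring with its bore at (282,196) → (0.642,-0.217) and rim fit right for 48 mm height. The large gauge is at (118,66) and the small at (129,216). On to the bottle.

Emit:
play_rows(motion=[[[0.97,-0.427,0],[0,0,0]],[[0.97,-0.427,0],[0,0,0]],[[0.97,-0.427,0],[0,0,0]],[[0.97,-0.427,0],[0,0,0]],[[0.97,-0.427,0],[0,0,0]],[[0.97,-0.427,0],[0,0,0]],[[0.97,-0.427,0],[0,0,0]],[[0.97,-0.427,0],[0,0,0]]])

```text
time: 18.48
position: [0.5724, -0.0605, 0.1963]
tool_rot: [180.0, -0.0, 90.0]
force: [-0.2, 0.3, -0.0]
grip_width: 1.003
grip_force: 0.0
```

Emit:
play_rows(motion=[[[0.97,-0.427,0],[0,0,0]],[[0.97,-0.427,0],[0,0,0]],[[0.97,-0.427,0],[0,0,0]],[[0.97,-0.427,0],[0,0,0]],[[0.97,-0.427,0],[0,0,0]],[[0.97,-0.427,0],[0,0,0]],[[0.97,-0.427,0],[0,0,0]],[[0.97,-0.427,0],[0,0,0]]])

```text
time: 19.48
position: [0.5038, 0.0945, 0.1963]
tool_rot: [180.0, -0.0, 90.0]
force: [0.1, -0.0, -0.2]
grip_width: 1.003
grip_force: 0.0
```

Emit:
play_rows(motion=[[[0.97,-0.427,0],[0,0,0]],[[0.97,-0.427,0],[0,0,0]],[[0.97,-0.427,0],[0,0,0]],[[0.97,-0.427,0],[0,0,0]],[[0.97,-0.427,0],[0,0,0]],[[0.97,-0.427,0],[0,0,0]],[[0.97,-0.427,0],[0,0,0]],[[0.97,-0.427,0],[0,0,0]]])

```text
time: 20.48
position: [0.4354, 0.2495, 0.1964]
tool_rot: [180.0, -0.0, 90.0]
force: [0.2, 0.0, 0.2]
grip_width: 1.003
grip_force: 0.0
```

Emit:
play_rows(motion=[[[0,0,0],[0,0,0]],[[0,0,0],[0,0,0]],[[0,0,0],[0,0,0]]])

```text
time: 20.85
position: [0.4366, 0.2476, 0.1963]
tool_rot: [180.0, 0.0, 89.9]
force: [-0.4, -0.6, -0.1]
grip_width: 1.001
grip_force: 0.0
```

Run:
```python
from h import *
w=cam('wrist');cv2.imwrite('pics/w6.png',w['img']);np.save('w6.npy',w,allow_pickle=True)
print(read_state()['position'],read_state()['tool_rot'])
print(proj(w,[[.436,.249,.11],[.436,.249,.072],[.436,.249,0]]))
im=w['img'][80:320,140:440];cv2.imwrite('pics/w6c.png',cv2.resize(im,None,fx=2.5,fy=2.5,interpolation=cv2.INTER_CUBIC))
```

```text
[0.43660337 0.24771751 0.19625161] [1.79988277e+02 5.51606415e-03 8.99186253e+01]
[[279.13682409 209.52137149]
 [279.32124696 199.78492051]
 [279.57092959 186.60313568]]
```

View pics/w6c.png

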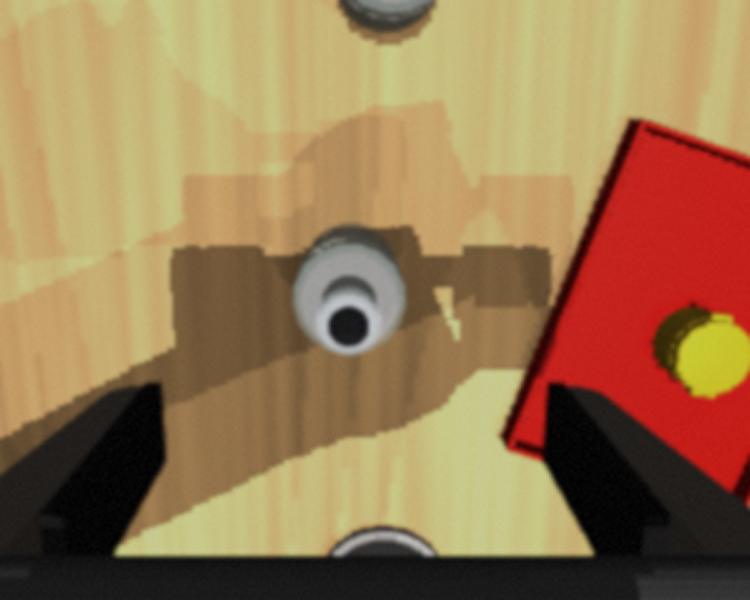

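The bottle's mouth is at full-image (279,210) and its shoulder at about (280,198), matching (0.436,0.249). The tray is clear to the right and the cap is at full (425,222).

Run:
```python
from h import *
w=np.load('w6.npy',allow_pickle=True).item();t=cam('top');t['img']=cv2.imread('pics/top0.png')
k=blob(w,(279,210),14,lambda h:h[...,2]<70);a=ell(k);print(a,onplane(w,a,.11))
k=blob(t,(180,295),9,lambda h:h[...,2]<90);b=ell(k);print(b,onplane(t,b,.11),tri([w,t],[a,b]))
```

```text
[278.94772339 210.09130859] [[0.43583034 0.2484776 ]]
[179.33518982 295.55209351] [[0.43519624 0.24986688]] [0.4355801  0.24926609 0.11299957]
```

Emit:
play_rows(motion=[[[0,0,1],[0,0,0]],[[0,0,1],[0,0,0]],[[0,0,1],[0,0,0]],[[0,0,1],[0,0,0]],[[0,0,1],[0,0,0]],[[0,0,1],[0,0,0]],[[0,0,1],[0,0,0]],[[0,0,0.95],[0,0,0]]])

```text
time: 21.95
position: [0.4366, 0.2482, 0.0365]
tool_rot: [180.0, 0.0, 90.0]
force: [0.8, -0.1, 0.4]
grip_width: 0.998
grip_force: 0.0
```

Emit:
play_rows(motion=[[[0,0,0],[0,0,0]],[[0,0,0],[0,0,0]]])

```text
time: 22.2
position: [0.4368, 0.2485, 0.0377]
tool_rot: [180.0, -0.0, 90.0]
force: [0.3, -0.2, 0.3]
grip_width: 1.0
grip_force: 0.0
```

Emit:
play_rows(motion=[[[0,0,0],[0,0,0]],[[0,0,0],[0,0,0]],[[0,0,0],[0,0,0]],[[0,0,0],[0,0,0]],[[0,0,0],[0,0,0]],[[0,0,0],[0,0,0]]], jaw=1, newtons=20)

```text
time: 22.95
position: [0.4361, 0.2486, 0.0372]
tool_rot: [-180.0, 0.0, 90.0]
force: [-0.6, 0.4, 1.7]
grip_width: 0.492
grip_force: 20.0
```

Emit:
play_rows(motion=[[[0,0,-0.5],[0,0,0]],[[0,0,-1],[0,0,0]],[[0,0,-1],[0,0,0]],[[0,0,-1],[0,0,0]],[[0,0,-1],[0,0,0]],[[0,0,-1],[0,0,0]]])

```text
time: 23.7
position: [0.4363, 0.2484, 0.1484]
tool_rot: [180.0, -0.0, 90.0]
force: [0.2, 0.0, -1.5]
grip_width: 0.494
grip_force: 20.0
```

Emit:
play_rows(motion=[[[-0.97,0.429,0],[0,0,0]],[[-0.97,0.429,0],[0,0,0]],[[-0.97,0.429,0],[0,0,0]],[[-0.97,0.429,0],[0,0,0]],[[-0.97,0.429,0],[0,0,0]],[[-0.97,0.429,0],[0,0,0]],[[-0.97,0.429,0],[0,0,0]],[[-0.97,0.429,0],[0,0,0]]])

```text
time: 24.7
position: [0.5052, 0.0926, 0.1477]
tool_rot: [180.0, -0.0, 90.0]
force: [-0.0, -0.4, 0.1]
grip_width: 0.496
grip_force: 20.0
```

Emit:
play_rows(motion=[[[-0.97,0.429,0],[0,0,0]],[[-0.97,0.429,0],[0,0,0]],[[-0.97,0.429,0],[0,0,0]],[[-0.97,0.429,0],[0,0,0]],[[-0.97,0.429,0],[0,0,0]],[[-0.97,0.429,0],[0,0,0]],[[-0.97,0.429,0],[0,0,0]],[[-0.97,0.429,0],[0,0,0]]])

```text
time: 25.7
position: [0.5737, -0.0625, 0.1476]
tool_rot: [180.0, 0.0, 90.0]
force: [0.2, -0.6, -1.6]
grip_width: 0.496
grip_force: 20.0
```

Emit:
play_rows(motion=[[[-0.97,0.429,0],[0,0,0]],[[-0.97,0.429,0],[0,0,0]],[[-0.97,0.429,0],[0,0,0]],[[-0.97,0.429,0],[0,0,0]],[[-0.97,0.429,0],[0,0,0]],[[-0.97,0.429,0],[0,0,0]],[[-0.97,0.429,0],[0,0,0]],[[-0.97,0.429,0],[0,0,0]]])

```text
time: 26.7
position: [0.6428, -0.2183, 0.1471]
tool_rot: [-180.0, -0.0, 90.0]
force: [0.5, 0.2, -0.9]
grip_width: 0.495
grip_force: 20.0
```

Emit:
play_rows(motion=[[[0,0,0],[0,0,0]],[[0,0,0],[0,0,0]],[[0,0,0],[0,0,0]]])

```text
time: 27.08
position: [0.6422, -0.2157, 0.1472]
tool_rot: [-180.0, -0.1, 90.1]
force: [0.3, -0.2, -1.0]
grip_width: 0.494
grip_force: 20.0
```

Run:
```python
from h import *
P=[]
for i in range(4):
    w=cam('wrist');P.append(read_state()['position'])
print(np.mean(P,0));cv2.imwrite('pics/w7.png',w['img'])
t=cam('top');cv2.imwrite('pics/t7.png',t['img'])
```

```text
[ 0.64228741 -0.21608811  0.14727507]
```

View pics/w7.png

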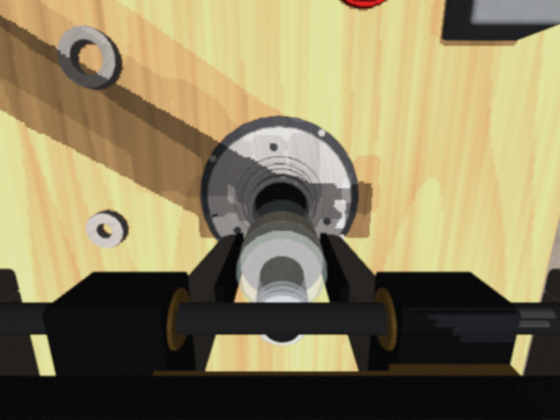

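The bottle hangs upright above the nest bore: bore at (281,193), shoulder (282,262), neck (282,290). Lower in stages.

Emit:
play_rows(motion=[[[-0.04,0,1],[0,0,0]],[[0,0,1],[0,0,0]],[[0,0,0.7],[0,0,0]],[[0,0,0.4],[0,0,0]],[[0,0,0.3],[0,0,0]],[[0,0,0.3],[0,0,0]],[[0,0,0.2],[0,0,0]],[[0,0,0],[0,0,0]]])

```text
time: 28.32
position: [0.6422, -0.2177, 0.0691]
tool_rot: [-180.0, -0.0, 90.0]
force: [0.3, 0.3, -1.5]
grip_width: 0.495
grip_force: 20.0
```

Emit:
play_rows(motion=[[[0,0,0.2],[0,0,0]],[[0,0,0.15],[0,0,0]],[[0,0,0.1],[0,0,0]],[[0,0,0],[0,0,0]],[[0,0,0],[0,0,0]]])

```text
time: 28.95
position: [0.6423, -0.2178, 0.0603]
tool_rot: [180.0, 0.0, 90.0]
force: [0.1, -0.5, -1.1]
grip_width: 0.493
grip_force: 20.0
```

Emit:
play_rows(motion=[[[0,0,0.04],[0,0,0]],[[0,0,0.03],[0,0,0]],[[0,0,0],[0,0,0]],[[0,0,0],[0,0,0]]])

```text
time: 29.45
position: [0.6423, -0.2179, 0.0592]
tool_rot: [180.0, -0.0, 90.0]
force: [-0.8, 0.2, 3.7]
grip_width: 0.492
grip_force: 20.0
```

Weight is carried; release and rise.

Emit:
play_rows(motion=[[[0,0,0],[0,0,0]],[[0,0,0],[0,0,0]],[[0,0,0],[0,0,0]],[[0,0,-0.5],[0,0,0]],[[0,0,-1],[0,0,0]],[[0,0,-1],[0,0,0]],[[0,0,-1],[0,0,0]],[[0,0,-1],[0,0,0]]], jaw=-1)

```text
time: 30.45
position: [0.6424, -0.2178, 0.1508]
tool_rot: [179.9, 0.0, 90.0]
force: [0.4, 0.4, 0.5]
grip_width: 1.002
grip_force: 0.0
```

Emit:
play_rows(motion=[[[0,0,-1],[0,0,0]],[[0,0,-1],[0,0,0]],[[0,0,-1],[0,0,0]],[[0,0,-1],[0,0,0]],[[0,0,-1],[0,0,0]],[[0,0,0],[0,0,0]],[[0,0,0],[0,0,0]]])

```text
time: 31.32
position: [0.6419, -0.2175, 0.2482]
tool_rot: [-179.9, -0.0, 90.0]
force: [0.0, 0.3, -0.1]
grip_width: 1.001
grip_force: 0.0
```

Run:
```python
from h import *
w=cam('wrist');np.save('w8.npy',w,allow_pickle=True);cv2.imwrite('pics/w8.png',w['img'])
print(read_state()['position'])
p=proj(w,[.6425,-.2175,.132])[0];print(p)
k=blob(w,p,18,lambda h:h[...,2]<70);a=ell(k);print(a,onplane(w,a,.132),circ(onplane(w,k,.132))[1])
x,y=p.astype(int);im=w['img'][y-60:y+60,x-80:x+80];cv2.imwrite('pics/w8c.png',cv2.resize(im,None,fx=4,fy=4,interpolation=cv2.INTER_CUBIC))
q=proj(w,[.462,-.081,.012])[0];print(q)
```

```text
[ 0.64174881 -0.21748499  0.2478123 ]
[280.6878793  203.03563356]
[281.53768921 203.37194824] [[ 0.64333551 -0.217841  ]] 0.0064497369074391735
[137.03162931  74.94300823]
```

View pics/w8c.png

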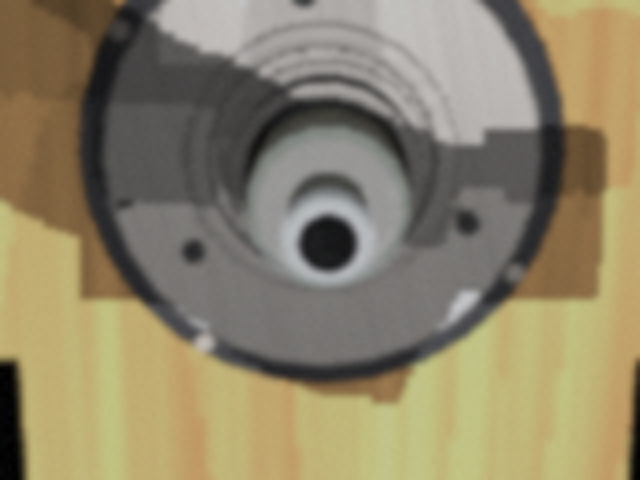

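The bottle stands in the nest with mouth at full-image (281.5,203) → (0.643,-0.218). Next, the gauge.

Emit:
play_rows(motion=[[[0.855,-1,0],[0,0,0]],[[0.76,-1,0],[0,0,0]],[[0.76,-1,0],[0,0,0]],[[0.76,-1,0],[0,0,0]],[[0.76,-1,0],[0,0,0]],[[0.76,-1,0],[0,0,0]],[[0.76,-1,0],[0,0,0]],[[0.76,-1,0.9],[0,0,0]]])

```text
time: 32.38
position: [0.482, -0.0939, 0.2308]
tool_rot: [179.9, -0.0, 90.0]
force: [-0.1, 0.6, -0.2]
grip_width: 0.998
grip_force: 0.0
```

Emit:
play_rows(motion=[[[0.67,-1,1],[0,0,0]],[[0,0,1],[0,0,0]],[[0,0,1],[0,0,0]],[[0,0,1],[0,0,0]],[[0,0,1],[0,0,0]],[[0,0,0],[0,0,0]],[[0,0,0],[0,0,0]],[[0,0,0],[0,0,0]]])

```text
time: 33.38
position: [0.4627, -0.081, 0.1315]
tool_rot: [179.9, -0.0, 90.0]
force: [-0.4, 0.2, -0.2]
grip_width: 1.002
grip_force: 0.0
```

Run:
```python
from h import *
w=cam('wrist');cv2.imwrite('pics/w9.png',w['img']);w8=np.load('w8.npy',allow_pickle=True).item()
t=cam('top');t['img']=cv2.imread('pics/top0.png')
print(read_state()['position'])
low=lambda h:(h[...,1]<60)
for n,c,r in(('w9',w,50),('w8',w8,35),('t',t,20)):
    p=proj(c,[.462,-.081,.012])[0];k=blob(c,p,r,low);print(n,p,ell(k),circ(onplane(c,k,.014)),circ(onplane(c,k,.007)));
    if n=='w9':a=ell(k)
    if n=='w8':b=ell(k)
    if n=='t':d=ell(k)
print(tri([w,w8],[a,b]),tri([w,t],[a,d]))
```

```text
[ 0.46261408 -0.08091293  0.13140166]
w9 [279.04868025 202.27650877] [279.69958496 201.81105042] (array([ 0.46266568, -0.08065053]), np.float64(0.026466684606890268)) (array([ 0.46264915, -0.0823441 ]), np.float64(0.02710803556533381))
w8 [137.03162931  74.94300823] [138.29249573  74.93536377] (array([ 0.46441513, -0.08173769]), np.float64(0.02706956542735781)) (array([ 0.46133475, -0.08060487]), np.float64(0.027536752449497662))
t [357.46905394 275.28930537] [357.22583008 275.35501099] (array([ 0.46199322, -0.08018696]), np.float64(0.02730892051848059)) (array([ 0.46195722, -0.08137994]), np.float64(0.027514501546039488))
[ 0.46273942 -0.08081792  0.01032113] [ 0.46226817 -0.08038586  0.0126505 ]
```

View pics/w9.png

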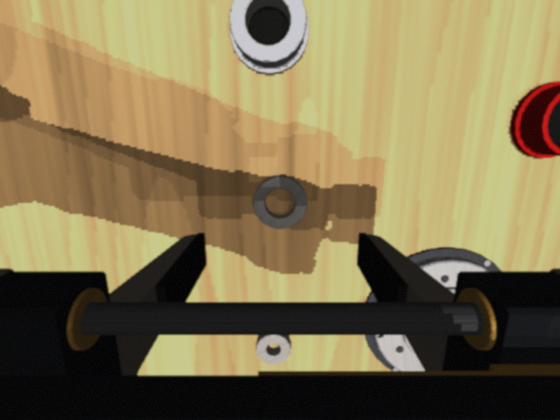

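The large gauge is at (280,202), directly under the fingers at (0.4626,-0.081), two-view height about 12 mm; the small gauge is at (274,348). Descend and grip.

Emit:
play_rows(motion=[[[0,0,1],[0,0,0]],[[0,0,1],[0,0,0]],[[0,0,1],[0,0,0]],[[0,0,1],[0,0,0]],[[0,0,1],[0,0,0]],[[0,0,1],[0,0,0]],[[0,0,0.4],[0,0,0]],[[0,0,0],[0,0,0]]])

```text
time: 34.48
position: [0.4622, -0.081, 0.0028]
tool_rot: [-180.0, -0.0, 90.0]
force: [-0.0, 0.0, 0.0]
grip_width: 1.002
grip_force: 0.0
```

Emit:
play_rows(motion=[[[0,0,0],[0,0,0]],[[0,0,0],[0,0,0]],[[0,0,0],[0,0,0]],[[0,0,0],[0,0,0]],[[0,0,0],[0,0,0]],[[0,0,0],[0,0,0]]], jaw=1, newtons=25)

```text
time: 35.22
position: [0.4622, -0.0808, 0.003]
tool_rot: [-180.0, -0.0, 90.0]
force: [-1.4, -0.0, 4.7]
grip_width: 0.578
grip_force: 25.0
```

Emit:
play_rows(motion=[[[0,0,-0.3],[0,0,0]],[[0,0,-0.7],[0,0,0]],[[0,0,-1],[0,0,0]],[[0,0,-1],[0,0,0]],[[0,0,0],[0,0,0]],[[0,0,0],[0,0,0]]])

```text
time: 35.98
position: [0.462, -0.0807, 0.0627]
tool_rot: [-180.0, -0.0, 90.0]
force: [-0.7, -0.2, -2.1]
grip_width: 0.577
grip_force: 25.0
```

Emit:
play_rows(motion=[[[0,0,-1],[0,0,0]],[[0,0,-1],[0,0,0]],[[0,0,-1],[0,0,0]],[[0,0,-1],[0,0,0]],[[0,0,-1],[0,0,0]],[[0,0,-1],[0,0,0]],[[0,0,-0.5],[0,0,0]]])

```text
time: 36.85
position: [0.4621, -0.0809, 0.1929]
tool_rot: [-180.0, -0.0, 90.0]
force: [0.6, 0.7, -2.2]
grip_width: 0.574
grip_force: 25.0
```

Emit:
play_rows(motion=[[[-0.685,0.903,0],[0,0,0]],[[-0.685,0.903,0],[0,0,0]],[[-0.685,0.903,0],[0,0,0]],[[-0.685,0.903,0],[0,0,0]],[[-0.685,0.903,0],[0,0,0]],[[-0.685,0.903,0],[0,0,0]],[[-0.685,0.903,0],[0,0,0]],[[-0.685,0.903,0],[0,0,0]]])

```text
time: 37.85
position: [0.6067, -0.1907, 0.1912]
tool_rot: [-179.9, -0.0, 90.0]
force: [0.1, 0.4, -1.8]
grip_width: 0.575
grip_force: 25.0
```

Emit:
play_rows(motion=[[[-0.685,0.903,0],[0,0,0]],[[-0.685,0.903,0],[0,0,0]],[[0,0,0],[0,0,0]],[[0,0,0],[0,0,0]],[[0,0,0],[0,0,0]],[[0,0,0],[0,0,0]]])

```text
time: 38.6
position: [0.6426, -0.2174, 0.1929]
tool_rot: [180.0, -0.0, 90.0]
force: [0.5, -1.1, -1.9]
grip_width: 0.572
grip_force: 25.0
```

Run:
```python
from h import *
P=[]
for i in range(3): w=cam('wrist');P.append(read_state()['position'])
print(np.mean(P,0));cv2.imwrite('pics/w10.png',w['img']);np.save('w10.npy',w,allow_pickle=True)
z=np.mean(P,0)[2];print(proj(w,[[.6428,-.2178,.132],[.6428,-.2178,.094],[.6428,-.2178,z+.011],[.6428,-.2178,z-.003]]))
im=w['img'][130:330,180:380];cv2.imwrite('pics/w10c.png',cv2.resize(im,None,fx=3,fy=3,interpolation=cv2.INTER_CUBIC))
```

```text
[ 0.64276884 -0.21754597  0.19303216]
[[279.78797534 219.58711816]
 [279.89942728 207.7015491 ]
 [279.44643887 256.0095922 ]
 [279.53283612 246.79592988]]
```

View pics/w10c.png

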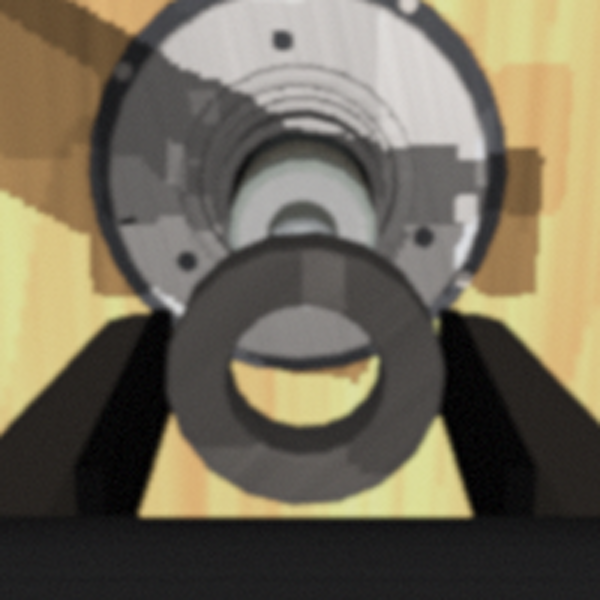

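The held gauge (centre about full (282,254)) lines up in column with the bottle shoulder (281,205), so lower it over the neck.

Emit:
play_rows(motion=[[[0,0,1],[0,0,0]],[[0,0,1],[0,0,0]],[[0,0,0.4],[0,0,0]],[[0,0,0.4],[0,0,0]],[[0,0,0.4],[0,0,0]],[[0,0,0.3],[0,0,0]],[[0,0,0],[0,0,0]]])

```text
time: 39.62
position: [0.6427, -0.2178, 0.1224]
tool_rot: [-180.0, -0.0, 90.0]
force: [-0.2, 0.6, -2.5]
grip_width: 0.574
grip_force: 25.0
```

Emit:
play_rows(motion=[[[0,0,0.5],[0,0,0]],[[0,0,0.3],[0,0,0]],[[0,0,0.2],[0,0,0]],[[0,0,0.13],[0,0,0]],[[0,0,0.08],[0,0,0]],[[0,0,0],[0,0,0]],[[0,0,0],[0,0,0]]])

```text
time: 40.5
position: [0.643, -0.218, 0.0988]
tool_rot: [180.0, 0.0, 90.0]
force: [-0.1, 0.3, -1.3]
grip_width: 0.576
grip_force: 25.0
```

Emit:
play_rows(motion=[[[0,0,0.04],[0,0,0]],[[0,0,0.04],[0,0,0]],[[0,0,0],[0,0,0]],[[0,0,0],[0,0,0]]])

```text
time: 41.0
position: [0.6429, -0.2179, 0.0971]
tool_rot: [180.0, -0.0, 90.0]
force: [-1.4, -0.6, -0.7]
grip_width: 0.573
grip_force: 25.0
```

Emit:
play_rows(motion=[[[0,0,0.02],[0,0,0]],[[0,0,0.02],[0,0,0]],[[0,0,0],[0,0,0]],[[0,0,0],[0,0,0]]])

```text
time: 41.5
position: [0.643, -0.218, 0.097]
tool_rot: [180.0, -0.0, 90.0]
force: [-2.4, 2.0, 4.7]
grip_width: 0.578
grip_force: 25.0
```

Emit:
play_rows(motion=[[[0,0,0],[0,0,0]],[[0,0,0],[0,0,0]],[[0,0,0],[0,0,0]],[[0,0,-0.5],[0,0,0]],[[0,0,-1],[0,0,0]],[[0,0,-1],[0,0,0]],[[0,0,-1],[0,0,0]],[[0,0,-1],[0,0,0]]], jaw=-1)

```text
time: 42.5
position: [0.643, -0.218, 0.1882]
tool_rot: [179.9, 0.0, 90.0]
force: [0.9, 0.1, 0.1]
grip_width: 1.003
grip_force: 0.0
```

Emit:
play_rows(motion=[[[0,0,-1],[0,0,0]],[[0,0,-1],[0,0,0]],[[0,0,-1],[0,0,0]],[[0,0,0],[0,0,0]],[[0,0,0],[0,0,0]],[[0,0,0],[0,0,0]]])

```text
time: 43.25
position: [0.6424, -0.2176, 0.2451]
tool_rot: [-179.9, -0.0, 90.0]
force: [-0.9, -0.5, -0.1]
grip_width: 1.004
grip_force: 0.0
```

Run:
```python
from h import *
w=cam('wrist');np.save('w11.npy',w,allow_pickle=True);print(read_state()['position'])
p=proj(w,[.6428,-.2178,.132])[0];print(p)
k=blob(w,p,14,lambda h:h[...,2]<70);a=ell(k);print(a,onplane(w,a,.132),circ(onplane(w,k,.132))[1])
im=w['img'][130:290,180:380];cv2.imwrite('pics/w11c.png',cv2.resize(im,None,fx=3.5,fy=3.5,interpolation=cv2.INTER_CUBIC))
```

```text
[ 0.64241447 -0.21771068  0.24518867]
[280.60537238 204.00332204]
[281.19281006 204.02838135] [[ 0.64337186 -0.21782542]] 0.006505651245826504
```

View pics/w11c.png

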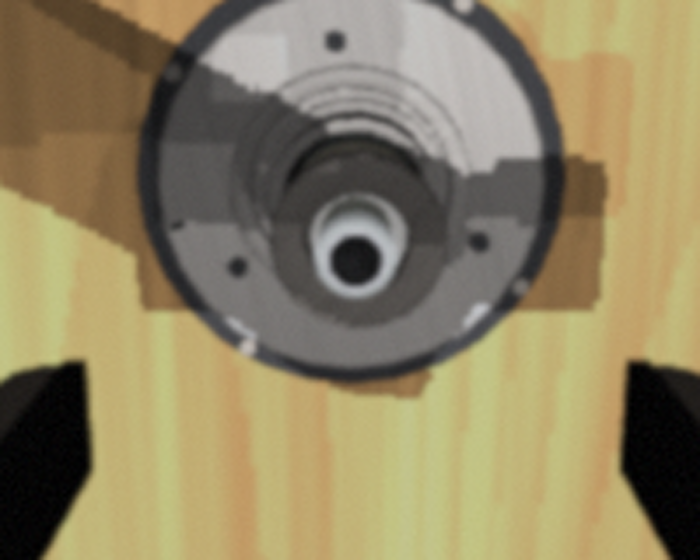

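The gauge lies flat on the shoulder around the neck (mouth at crop (355,262), full (281,204)), bottle still at (0.643,-0.218). That was the last allowed picture; I'll do the cap numerically.

Emit:
play_rows(motion=[[[0.977,-0.089,0],[0,0,0]],[[0.977,-0.089,0],[0,0,0]],[[0.977,-0.089,0],[0,0,0]],[[0.977,-0.089,0],[0,0,0]],[[0.977,-0.089,0],[0,0,0]],[[0.977,-0.089,0],[0,0,0]],[[0.977,-0.089,0],[0,0,0]],[[0.977,-0.089,0],[0,0,0]]])

```text
time: 44.3
position: [0.6284, -0.0603, 0.2462]
tool_rot: [180.0, -0.0, 90.0]
force: [-0.4, -0.3, 0.1]
grip_width: 1.0
grip_force: 0.0
```

Emit:
play_rows(motion=[[[0.977,-0.089,0],[0,0,0]],[[0.977,-0.089,0],[0,0,0]],[[0.977,-0.089,0],[0,0,0]],[[0.977,-0.089,0],[0,0,0]],[[0.977,-0.089,0],[0,0,0]],[[0.977,-0.089,0],[0,0,0]],[[0.977,-0.089,0],[0,0,0]],[[0.977,-0.089,0],[0,0,0]]])

```text
time: 45.3
position: [0.6142, 0.0961, 0.2462]
tool_rot: [180.0, -0.0, 90.0]
force: [0.1, -0.3, 0.4]
grip_width: 1.0
grip_force: 0.0
```

Emit:
play_rows(motion=[[[0.977,-0.089,0],[0,0,0]],[[0.977,-0.089,0],[0,0,0]],[[0.977,-0.089,0.5],[0,0,0]],[[0.977,-0.089,0.5],[0,0,0]],[[0.977,-0.089,1],[0,0,0]],[[0.977,-0.089,1],[0,0,0]],[[0,0,1],[0,0,0]],[[0,0,1],[0,0,0]]], jaw=-0.3)

```text
time: 46.3
position: [0.6035, 0.211, 0.1444]
tool_rot: [-180.0, 0.1, 90.0]
force: [0.2, -0.1, -0.6]
grip_width: 0.648
grip_force: 0.0
```

Emit:
play_rows(motion=[[[0,0,0.5],[0,0,0]],[[0,0,0],[0,0,0]],[[0,0,0],[0,0,0]],[[0,0,0],[0,0,0]]])

```text
time: 46.8
position: [0.6042, 0.212, 0.1371]
tool_rot: [179.9, -0.0, 90.0]
force: [-0.6, -0.1, -0.3]
grip_width: 0.65
grip_force: 0.0
```

Run:
```python
from h import *
P=[]
for i in range(3): w=cam('wrist');P.append(read_state()['position'])
print(np.mean(P,0),read_state()['grip_width']);np.save('w12.npy',w,allow_pickle=True);cv2.imwrite('pics/w12.png',w['img'])
t=cam('top');t['img']=cv2.imread('pics/top0.png');s=cam('scene');s['img']=cv2.imread('pics/scene0.png')
yel=lambda h:(h[...,0]>20)&(h[...,0]<40)&(h[...,1]>120)
brt=lambda h:yel(h)&(h[...,2]>150)
w6=np.load('w6.npy',allow_pickle=True).item()
E={}
for n,c,r in(('w',w,50),('w6',w6,28),('t',t,16)):
    p=proj(c,[.604,.212,.033])[0]
    hv=cv2.cvtColor(c['img'],cv2.COLOR_BGR2HSV);print(n,p,hv[int(p[1]),int(p[0])])
    for f in(yel,brt):
        try:
            k=blob(c,p,r,f);E[n]=ell(k);print(ell(k),circ(onplane(c,k,.033)))
        except Exception as e:print(e)
print(tri([w,w6],[E['w'],E['w6']]),tri([w,t],[E['w'],E['t']]))
```

```text
[0.60396194 0.21209545 0.13687119] 0.6464541460538948
w [279.84815946 206.30512872] [ 22 210 108]
[281.42144775 204.27687073] (array([0.60547782, 0.21404907]), np.float64(0.018209729307255573))
max() iterable argument is empty
w6 [423.78907623 222.75513976] [ 30 196 200]
[421.36047363 220.38494873] (array([0.60061459, 0.21430514]), np.float64(0.02181443862728261))
[425.37771606 222.00013733] (array([0.60569459, 0.2127224 ]), np.float64(0.018355187842351718))
t [206.99855638 206.14528127] [ 30 182 137]
[206.95475769 206.08648682] (array([0.60408646, 0.2121174 ]), np.float64(0.01891728996845672))
max() iterable argument is empty
[0.60542185 0.2136291  0.03364942] [0.60521415 0.21276396 0.02767377]
```

Run:
```python
from h import *
from scipy.optimize import least_squares
w=np.load('w12.npy',allow_pickle=True).item()
for lo,sat in((18,120),(15,150),(18,90)):
    k=blob(w,(281,205),50,lambda h:(h[...,0]>lo)&(h[...,0]<40)&(h[...,1]>sat))
    P=onplane(w,k,.033)
    for m in(k[:,1]>-1,k[:,1]>210,k[:,1]<195):
        r=least_squares(lambda q:np.hypot(*(P[m]-q).T)-.018,[.604,.212],loss='soft_l1',f_scale=.0005);print(lo,sat,m.sum(),r.x.round(4),end=' ')
    print(k.min(0),k.max(0))
hv=cv2.cvtColor(w['img'],cv2.COLOR_BGR2HSV);print(hv[160:256:4,281].tolist())
```

```text
18 120 44 [0.6055 0.2141] 18 120 18 [0.605  0.2121] 18 120 18 [0.6053 0.2153] [263.375 183.375] [299.375 225.125]
15 150 40 [0.6055 0.2133] 15 150 19 [0.6051 0.2117] 15 150 13 [0.6056 0.2157] [263.125 183.125] [299.875 225.625]
18 90 44 [0.6055 0.2141] 18 90 18 [0.605  0.2121] 18 90 18 [0.6053 0.2153] [263.375 183.375] [299.375 225.125]
[[1, 214, 211], [1, 214, 210], [1, 218, 208], [1, 216, 209], [1, 219, 189], [0, 228, 94], [21, 212, 88], [23, 210, 102], [22, 203, 113], [22, 205, 112], [22, 213, 109], [22, 208, 109], [22, 217, 106], [23, 212, 125], [23, 209, 133], [23, 207, 132], [23, 213, 126], [1, 222, 154], [1, 216, 158], [0, 215, 158], [1, 221, 157], [1, 224, 157], [1, 220, 155], [0, 222, 155]]
```

Emit:
play_rows(motion=[[[0,0.05,1],[0,0,0]],[[0,0,1],[0,0,0]],[[0,0,1],[0,0,0]],[[0,0,1],[0,0,0]],[[0,0,1],[0,0,0]],[[0,0,1],[0,0,0]],[[0,0,0.5],[0,0,0]],[[0,0,0],[0,0,0]]])

```text
time: 48.05
position: [0.6044, 0.2117, 0.0054]
tool_rot: [-180.0, 0.0, 90.0]
force: [0.2, -0.7, 0.6]
grip_width: 0.647
grip_force: 0.0
```

Emit:
play_rows(motion=[[[0,0,0],[0,0,0]],[[0,0,0],[0,0,0]],[[0,0,0],[0,0,0]],[[0,0,0],[0,0,0]],[[0,0,0],[0,0,0]],[[0,0,0],[0,0,0]]], jaw=1, newtons=10)

```text
time: 48.8
position: [0.605, 0.2122, 0.0069]
tool_rot: [180.0, -0.0, 90.0]
force: [-1.1, -0.2, 5.6]
grip_width: 0.389
grip_force: 10.0
```

Emit:
play_rows(motion=[[[0,0,-0.5],[0,0,0]],[[0,0,-1],[0,0,0]],[[0,0,-1],[0,0,0]],[[0,0,-1],[0,0,0]],[[0,0,-1],[0,0,0]],[[0,0,-1],[0,0,0]],[[0,0,-1],[0,0,0]],[[0,0,-1],[0,0,0]]])

```text
time: 49.8
position: [0.6046, 0.212, 0.1576]
tool_rot: [180.0, -0.0, 90.0]
force: [0.3, -0.3, -0.6]
grip_width: 0.387
grip_force: 10.0
```

Emit:
play_rows(motion=[[[-0.977,0.088,-1],[0,0,0]],[[-0.977,0.088,-1],[0,0,0]],[[-0.977,0.088,-0.5],[0,0,0]],[[-0.977,0.088,0],[0,0,0]],[[-0.977,0.088,0],[0,0,0]],[[-0.977,0.088,0],[0,0,0]],[[-0.977,0.088,0],[0,0,0]],[[-0.977,0.088,0],[0,0,0]]])

```text
time: 50.8
position: [0.6187, 0.0544, 0.2059]
tool_rot: [-180.0, 0.0, 90.0]
force: [-0.0, 0.1, -0.4]
grip_width: 0.383
grip_force: 10.0
```

Emit:
play_rows(motion=[[[-0.977,0.088,0],[0,0,0]],[[-0.977,0.088,0],[0,0,0]],[[-0.977,0.088,0],[0,0,0]],[[-0.977,0.088,0],[0,0,0]],[[-0.977,0.088,0],[0,0,0]],[[-0.977,0.088,0],[0,0,0]],[[-0.977,0.088,0],[0,0,0]],[[-0.977,0.088,0],[0,0,0]]])

```text
time: 51.8
position: [0.6329, -0.102, 0.2062]
tool_rot: [180.0, -0.0, 90.0]
force: [0.2, 0.7, 0.1]
grip_width: 0.389
grip_force: 10.0
```

Emit:
play_rows(motion=[[[-0.977,0.088,0],[0,0,0]],[[-0.977,0.088,0],[0,0,0]],[[-0.977,0.088,0],[0,0,0]],[[-0.977,0.088,0],[0,0,0]],[[-0.977,0.088,0],[0,0,0]],[[-0.977,0.088,0],[0,0,0]],[[0,0,0],[0,0,0]],[[0,0,0],[0,0,0]]])

```text
time: 52.8
position: [0.6435, -0.2172, 0.206]
tool_rot: [-180.0, -0.0, 90.0]
force: [-0.6, 1.3, -0.0]
grip_width: 0.384
grip_force: 10.0
```

Run:
```python
from h import *
from scipy.optimize import least_squares
P=[]
for i in range(5): w=cam('wrist');P.append(read_state()['position'])
T=np.mean(P,0);print(T,read_state()['grip_width']);cv2.imwrite('pics/w13.png',w['img'])
z=T[2]-.0069+.033;c=proj(w,[T[0],T[1],z])[0]
k=blob(w,c,50,lambda h:(h[...,0]>15)&(h[...,0]<40)&(h[...,1]>120))
print(c,ell(k),k.min(0),k.max(0));Q=onplane(w,k,z);print(circ(Q))
m=k[:,1]>c[1];print(m.sum(),least_squares(lambda q:np.hypot(*(Q[m]-q).T)-.018,T[:2],loss='soft_l1',f_scale=.0005).x)
```

```text
[ 0.64362281 -0.21675828  0.20613351] 0.3871528375291896
[279.24887202 267.20778878] [281.31033325 260.42260742] [245.625 219.125] [316.625 299.625]
(array([ 0.64476448, -0.21319752]), np.float64(0.020407051907799102))
19 [ 0.64452886 -0.21789243]
```

Emit:
play_rows(motion=[[[0.02,-0.02,1],[0,0,0]],[[0,0,1],[0,0,0]],[[0,0,0.7],[0,0,0]],[[0,0,0.4],[0,0,0]],[[0,0,0.4],[0,0,0]],[[0,0,0.3],[0,0,0]],[[0,0,0.2],[0,0,0]],[[0,0,0],[0,0,0]]])

```text
time: 54.05
position: [0.643, -0.2175, 0.1261]
tool_rot: [-180.0, -0.0, 90.0]
force: [-0.5, -0.1, -0.1]
grip_width: 0.389
grip_force: 10.0
```

No resistance, so the cap is over the neck. Continue to the mouth.

Emit:
play_rows(motion=[[[0,0,0.2],[0,0,0]],[[0,0,0.15],[0,0,0]],[[0,0,0.08],[0,0,0]],[[0,0,0.04],[0,0,0]],[[0,0,0],[0,0,0]],[[0,0,0],[0,0,0]]])

```text
time: 54.8
position: [0.6431, -0.2175, 0.1169]
tool_rot: [180.0, 0.0, 90.0]
force: [0.0, 0.7, 0.0]
grip_width: 0.384
grip_force: 10.0
```

Emit:
play_rows(motion=[[[0,0,0.04],[0,0,0]],[[0,0,0.03],[0,0,0]],[[0,0,0],[0,0,0]],[[0,0,0],[0,0,0]]])

```text
time: 55.3
position: [0.6432, -0.2176, 0.1159]
tool_rot: [180.0, 0.0, 90.0]
force: [-1.4, -0.8, 4.7]
grip_width: 0.39
grip_force: 10.0
```

Contact at the expected height; release and rise clear.

Emit:
play_rows(motion=[[[0,0,0],[0,0,0]],[[0,0,0],[0,0,0]],[[0,0,0],[0,0,0]],[[0,0,-0.5],[0,0,0]],[[0,0,-1],[0,0,0]],[[0,0,-1],[0,0,0]],[[0,0,-1],[0,0,0]],[[0,0,-1],[0,0,0]]], jaw=-1)

```text
time: 56.3
position: [0.6432, -0.2176, 0.2074]
tool_rot: [179.9, 0.0, 90.0]
force: [0.3, -0.1, 0.2]
grip_width: 1.0
grip_force: 0.0
```

Emit:
play_rows(motion=[[[0,0,-1],[0,0,0]],[[0,0,-1],[0,0,0]],[[0,0,-1],[0,0,0]],[[0,0,0],[0,0,0]],[[0,0,0],[0,0,0]],[[0,0,0],[0,0,0]],[[0,0,0],[0,0,0]],[[0,0,0],[0,0,0]]])

```text
time: 57.3
position: [0.6429, -0.2175, 0.265]
tool_rot: [-180.0, -0.0, 90.0]
force: [0.4, 0.3, -0.4]
grip_width: 0.997
grip_force: 0.0
```

Run:
```python
from h import *
w=cam('wrist');s=cam('scene');print(read_state()['position'],read_state()['force'])
cv2.imwrite('pics/s14.png',s['img'])
yel=lambda h:(h[...,0]>15)&(h[...,0]<40)&(h[...,1]>150)
for c,r in((w,45),(s,22)):
    p=proj(c,[.643,-.2178,.142])[0];print(p)
    hv=cv2.cvtColor(c['img'],cv2.COLOR_BGR2HSV);print(hv[int(p[1]),int(p[0])])
    for sat in (150,190):
        k=blob(c,p,r,lambda h:(h[...,0]>15)&(h[...,0]<40)&(h[...,1]>sat));print(ell(k),k.min(0),k.max(0),circ(onplane(c,k,.142)))
for z in(.142,.112):print(proj(s,[.643,-.2178,z]))
```

```text
[ 0.64293524 -0.21753148  0.26523172] [-0.62071529  0.68823792  0.712922  ]
[280.18678667 201.75611463]
[ 22 216  92]
[281.39755249 199.53295898] [264.125 180.125] [298.375 218.875] (array([ 0.64438608, -0.21560031]), np.float64(0.01868928216268359))
[281.42318726 199.50430298] [264.875 180.875] [297.625 218.375] (array([ 0.64447068, -0.21554918]), np.float64(0.017892297384774568))
[152.21884515 264.64505449]
[ 23 255  90]
[155.09367371 269.43164062] [140.125 255.125] [168.125 283.875] (array([ 0.65295405, -0.21791947]), np.float64(0.02432406770653786))
[155.20254517 269.52807617] [140.875 255.875] [167.875 283.375] (array([ 0.65324692, -0.21744219]), np.float64(0.023052119386473852))
[[152.21884515 264.64505449]]
[[156.87497694 274.91476814]]
```

Cap position and mid-height agree in both the wrist and scene views. Handing in.

```bash
python3 -c "from rig import *;print(sign_off())"
```

```text
the job is handed in; nothing more can be done
None
```

I set up the wide nest, bottle, large gauge and cap in order on the turntable and handed the job in at about 57 s; the camera checks put every piece in place, but the hand-in returned no verdict.

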